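# Turn the colour-reference bar swatches up and set it against the stops

### The job

On the photo board, roll the black hexagonal colour-reference bar over, one flat at a time and letting it come to rest on every flat, until the face with the row of colour swatches is on top. Then slide the bar gently up against the two metal stops at the board's far edge, so that it lies flush against both and about midway between them, and let go. Never lift the bar off the board, and leave the samples and the other things standing where they are.

Things in the scene. Friction and masses are not known exactly. Their poses are not given: they have to be found in the camera images.
- bar: loose black hexagonal bar, 160 mm long, 44 mm across flats, 50.8 mm across corners, flats 25.4 mm wide, 0.25 to 0.55 kg. Origin: its centre, 22 mm above the board when it lies on a flat; y runs along the bar; z points out of the marked face, which at the start is the lower slanting face on one side, two flats from the top. Pushed sideways high up, it tips over its far bottom edge.
- bar_mark (a point): centre of the bar's marked face, 22 mm from the bar's centre: six colour swatches in a row (red, orange, yellow, green, blue, grey) in a white border; the other five faces are plain black. On both ends of the bar a short white dash points to this face. Tipped past 30 degrees the bar drops by itself onto the next flat, 25.4 mm further on.
- board: flat grey photo board fixed to the bench, 280 mm (its x) by 420 mm (its y), 6 mm thick, thin white frame lines. Origin at the centre of its underside on the bench; its x points away from the robot towards the edge with the stops, z up.
- stop_left: left metal stop fixed on the board, 24 mm wide (y), 16 mm deep (x), 34 mm tall. Origin at the foot of the middle of its face towards the robot, 105 mm in board x and 55 mm in board y from the board's origin, on its upper surface; axes as the board's. A bar flush against the stops touches them with its mid-height corner: bar centre 25.4 mm before this face.
- stop_right: right metal stop, the same, at 105 mm in board x and -55 mm in board y. Between the two stops there is a gap 86 mm wide in which a finger has room.
- flask: small round stoppered glass flask, 55 mm wide, 71 mm tall, a sample standing loose at one side of the board; origin at the centre of its underside
- vial: white-capped clear sample vial, 20 mm wide, 77 mm tall, standing loose at the other side of the board; origin at the centre of its underside
- sand_timer: blue-ended sand timer, 34 mm wide, 95 mm tall, on the bench left of the board; origin at its underside
- glass_dish: round glass dish, 74 mm wide, 12 mm tall, on the bench right of the board; origin at its underside

How it is judged (in metres and radians):
On the way, in this order (a step that is already met when the one before it is completed fails the run):
1. the bar has come to rest with the marked face one flat away from the top (angle between bar's own z axis and vertical between 0.95 and 1.15 rad and angular speed of bar below 0.3 rad/s), for 0.3 s.
2. the bar has come to rest with the marked face on top (angle between bar's own z axis and vertical below 0.1 rad and angular speed of bar below 0.3 rad/s), for 0.3 s.
At the end, for the whole second after the job is handed in: The bar lies at rest flat on the board with its swatch face on top (within 0.08 rad of level), flush against both stops (gap under 2 mm, parallel to the board's y within 0.03 rad) and its middle within 30 mm of midway between the stops (angle between bar's own z axis and vertical below 0.08 rad and x of bar in the frame of stop_left between -0.0274 and -0.022 m and angle between the y axis of bar and the y axis of board, either way round below 0.03 rad and y of bar in the frame of board between -0.03 and 0.03 m and z of bar in the frame of board below 0.031 m and linear speed of bar below 0.02 m/s); the robot touches nothing.
It fails at once if the bar is lifted off the board (its centre more than 44 mm above the board's surface; rolling takes it to 25.4 mm) (height (world z) of bar above 0.05 m).
It fails at once if the bar is pressed against a stop with more than 30 N (contact force between bar and stop_left above 30 N or contact force between bar and stop_right above 30 N).
It fails at once if the flask, vial, sand timer or glass dish is moved by more than 30 mm (distance of any of flask, vial, sand_timer, glass_dish from where it was at the start of the episode above 0.03 m).
It also fails if it takes over 67 s, if anything falls off the work surface, if the arm or the gripper's body presses on something with over 40 N, if the wrist force passes 120 N, or if a joint passes its speed limit or range.

### The arm

A 6-joint arm with a two-finger parallel gripper is mounted at the origin on a cart in front of the work surface, level with it; the furniture and walls round the work are solid. World frame = base frame: x ahead of the robot, y to its left, z up, the work surface at z = 0. Lengths are in mm, angles in rad, forces in N, time in s.
With the tool pointing down it reaches from about 400 to 925 mm from the base axis. Payload 12.5 kg.
Tool frame: the origin (TCP) lies at the very end of the fingers, on their centre line; the grasp point (between the pads) lies 19 mm behind it; x points along the fingers, y is the direction in which the jaws open and shut, and the axes are right-handed (so a half turn about x gives the same grasp; the last joint's range is limited). The gripper opens to 95 mm and grips with 3 to 60 N. Pads are 20 mm wide; open, the fingers measure 119 mm over their backs; the gripper's body (75 mm by 180 mm) begins 59 mm behind the grasp point.
Start: joints at [-1.426, 0.491, 1.559, -0, 1.092, -0.106], TCP at [155.134, -605.459, 214.661] pointing down, gripper open.
Joint ranges: [-3.1, 3.1], [-0.84, 2.19], [0.05, 2.79], [-1.13, 4.28], [0.06, 2.93], [-2.69, 2.69]. Speed limits (rad/s): [2.22, 2.22, 2.79, 3.14, 3.14, 3.14].

### API

Orientations are given as [roll, pitch, yaw] about the fixed x, y, z axes, in that order (R = Rz(yaw) Ry(pitch) Rx(roll)).
In Python, from cell import env, optics, job gives the robot as it stands.
- The arm moves only by the shell command python3 -m handwheel 'ROWS' [OPENING]. ROWS is JSON, a list of rows, each an object with "travel": the shift along the world's x, y, z in mm, a list of three; "roll": the turn about the world's z in degrees. In form: [{"travel": [dx, dy, dz], "roll": roll}, ...]. A call has 1 to 8 rows; each row is the pose to reach, as a shift and turn from the pose commanded when the call began; what a row does not reach only later rows make up. A row lasts 1/10 s, in which the tool goes at most 50 mm and 8.59 degrees, less where a joint would pass 70% of its speed; a pose out of reach is approached as far as the arm can. A call with a gripper value outside its range is refused whole. OPENING is the closure, from -1 (fully open) to 1 (shut), set as the call begins (- or left out, the last holds). The fingers move at their own pace and stop on an object; the grip force is fixed at half the most. Time passes only in rows, so rows that repeat a pose let the fingers close. It gives the time, the measured TCP pose, the force and the opening at its end, in the units of the state.
- env.state(): the state, without advancing time (a new reading comes with each control period).
- optics.read_camera(name): name is "side" or "top" or "wrist"; returns the picture (400x640x3 uint8, red, green, blue); there is no depth.
- optics.camera_params(name): a dict with "fx", "fy", "cx", "cy" (pixels), "world_from_camera" (4x4, takes a point from camera to world coordinates). Camera axes: x right, y up, looking along -z (the intrinsics and any distortion apply to the point x, -y, -z); pixel columns grow to the right and rows downward; lengths in mm; the calibration is good to about 2 mm. A picture is of the moment at which its call begins: read the wrist's pose just before it. camera_params takes no time and is no camera call; for the wrist camera it gives the pose at the moment of the call.
- job.job_done(): hands the job in, once; it reports no verdict.
The state is a dict: "t": time; "joints": joint angles; "qvel": joint speeds; "tau": joint torques, N m; "eef_pos": TCP position; "tcp_rot": TCP orientation; "ft_force": force on the tool from outside, world axes, zero at the start; "moment": the same for the moment, N m; "opening": opening from 0.0 (shut) to 1.0 (fully open).
Only numpy, scipy, OpenCV 4.12 (cv2) and the standard library are available. Lean on these libraries where they do the work, as an engineer would, in place of code of your own. Each camera call takes 0.05 s, during which the arm holds its last target.

## Working session

There is one attempt and no reset: what is moved stays moved. The work goes in short steps, Python scripts to look and compute and a shell command to move; the robot and the scene stay as the last step left them, time stands still between calls to the robot, and variables do not carry over. Pictures are saved under pics/ and viewed, and the job is handed in when it is done.

```bash
ls; mkdir -p pics; python3 - <<'E'
from cell import env,optics,job
import cv2
print(env.state())
for n in ("top","side","wrist"):
    im=optics.read_camera(n); cv2.imwrite(f"pics/{n}0.png",im[:,:,::-1]); p=optics.camera_params(n); print(n,p)
E
```

```text
pics
{'t': 0.0, 'joints': array([-1.42558304e+00,  4.91556027e-01,  1.55946010e+00,  1.52679722e-06,
        1.09169513e+00, -1.05601401e-01]), 'qvel': array([-0.00073961,  0.00104219,  0.00118367, -0.00024545, -0.00011643,
        0.00042627]), 'tau': array([ 1.15646297e-03, -6.12646222e+01, -2.58181983e+01,  6.93325885e-02,
        4.81255667e-02, -8.56090810e-05]), 'eef_pos': array([ 155.10620047, -605.19176325,  214.06027477]), 'tcp_rot': array([-1.67760826,  1.56967772,  1.71479838]), 'ft_force': array([0.21494469, 0.84365541, 0.32132008]), 'moment': array([ 0.00198093, -0.06610075, -0.04639902]), 'opening': 0.999636185385211}
top {'fx': 428.05447630406826, 'fy': 428.05447630406826, 'cx': 322.7593125383144, 'cy': 201.08275128389386, 'world_from_camera': array([[ 1.53854701e-02,  9.94154181e-01, -1.06867917e-01,
         4.22991224e+02],
       [-9.99853675e-01,  1.44976009e-02, -9.08007085e-03,
         2.45730647e+01],
       [-7.47766199e-03,  1.06991980e-01,  9.94231764e-01,
         1.28635890e+03],
       [ 0.00000000e+00,  0.00000000e+00,  0.00000000e+00,
         1.000000
[... 254 characters left out ...]
.96533096e-01,  6.58109781e-01,
         7.13665000e+02],
       [-3.37759994e-03,  7.99668610e-01,  6.00432100e-01,
         6.75046132e+02],
       [ 0.00000000e+00,  0.00000000e+00,  0.00000000e+00,
         1.00000000e+00]])}
wrist {'fx': 280.1443483002073, 'fy': 280.1443483002073, 'cx': 321.3244679655368, 'cy': 200.99908468153504, 'world_from_camera': array([[ 2.47585778e-01,  9.38246959e-01,  2.41648354e-01,
         2.22828202e+02],
       [-9.68865976e-01,  2.39775189e-01,  6.16974791e-02,
        -5.88176428e+02],
       [-5.38076357e-05, -2.49400287e-01,  9.68400482e-01,
         3.85096273e+02],
       [ 0.00000000e+00,  0.00000000e+00,  0.00000000e+00,
         1.00000000e+00]])}
```

View pics/top0.png

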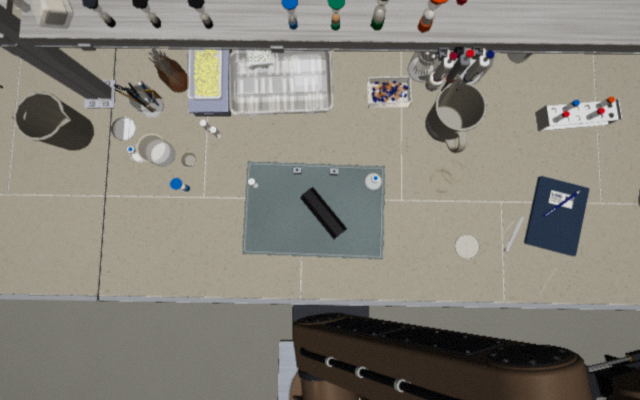

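View pics/side0.png

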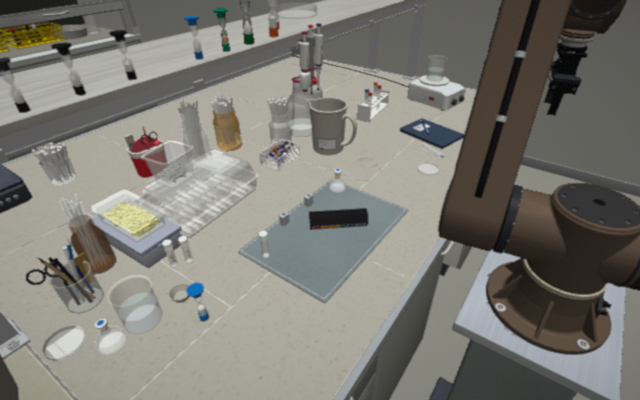

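View pics/wrist0.png

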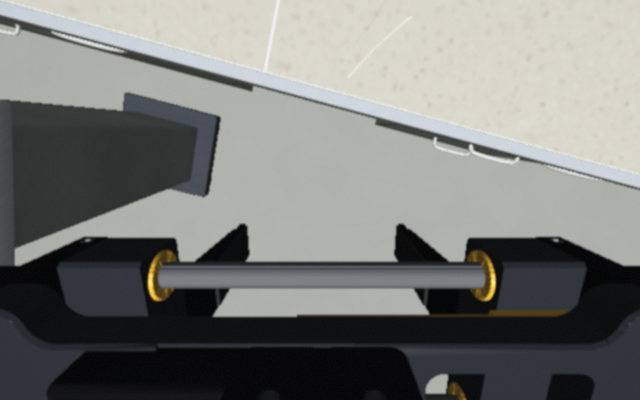

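The top view shows the board at about cols 243-384, rows 163-258. The stops are at (297,170) and (334,171), and the bar runs diagonally from (306,190) to (341,234). The flask is at (373,181) and the vial at (253,184). Next I'll measure these.

```bash
cat > h.py <<'E'
import numpy as np, cv2
from cell import env,optics,job
def ray(p,u,v):
    M=p["world_from_camera"]; d=M[:3,:3]@np.array([(u-p["cx"])/p["fx"],-(v-p["cy"])/p["fy"],-1]); return M[:3,3],d
def onz(p,u,v,z):
    o,d=ray(p,u,v); return o+d*(z-o[2])/d[2]
def proj(p,X):
    M=p["world_from_camera"]; c=M[:3,:3].T@(np.asarray(X,float)-M[:3,3]); return np.array([p["cx"]+p["fx"]*c[0]/-c[2], p["cy"]-p["fy"]*c[1]/-c[2]])
E
python3 - <<'E'
from h import *
im=cv2.imread("pics/top0.png"); p=optics.camera_params("top")
c=im[150:270,235:395]; cv2.imwrite("pics/topz.png",cv2.resize(c,None,fx=5,fy=5,interpolation=cv2.INTER_CUBIC))
s=cv2.imread("pics/side0.png")[160:305,235:415]; cv2.imwrite("pics/sidez.png",cv2.resize(s,None,fx=4,fy=4,interpolation=cv2.INTER_CUBIC))
E
```

```text
(no output)
```

View pics/topz.png

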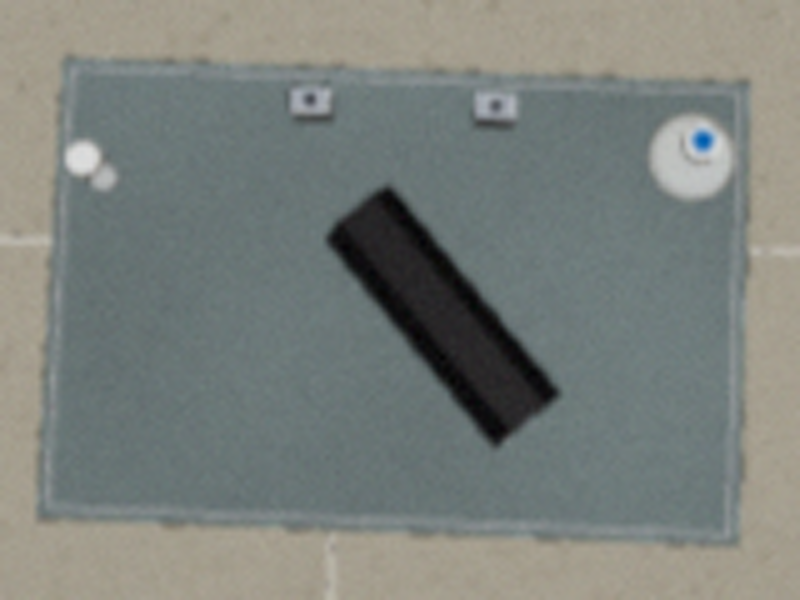

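View pics/sidez.png

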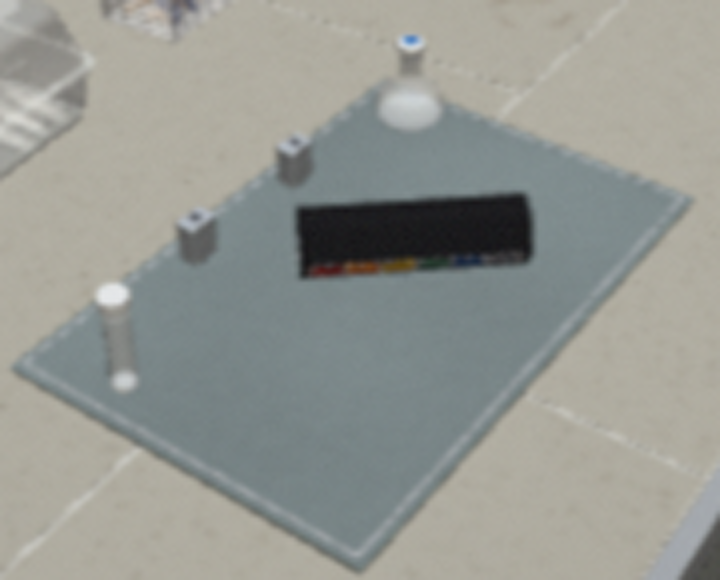

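```bash
python3 - <<'E'
from h import *
p=optics.camera_params("top"); im=cv2.imread("pics/top0.png")
w=lambda u,v,z: onz(p,235+(u-2)/5,150+(v-2)/5,z).round(1)
for n,u,v,z in [("FL",68,60,6),("FR",748,82,6),("NR",735,542,6),("NL",40,518,6),("stopLnear",312,118,40),("stopRnear",496,123,40),("vialfoot",104,178,6),("vialcap",83,157,83),("flask",690,160,25),("flaskstop",702,141,77)]:
    print(n,w(u,v,z))
m=(cv2.cvtColor(im,cv2.COLOR_BGR2GRAY)<50).astype('uint8'); m[:160]=0;m[262:]=0;m[:,:245]=0;m[:,385:]=0
n,l,s,c=cv2.connectedComponentsWithStats(m); i=1+np.argmax(s[1:,4]); print(s[i],c[i])
cnt=cv2.findContours((l==i).astype('uint8'),0,1)[0][0][:,0,:]
W=np.array([onz(p,u,v,28)[:2] for u,v in cnt]).astype('float32')
r=cv2.minAreaRect(W); print(r, cv2.boxPoints(r))
E
```

```text
FL [678.1 265.    6. ]
FR [ 670.3 -148.4    6. ]
NR [ 393.6 -140.7    6. ]
NL [401.3 272.2   6. ]
stopLnear [638.6 113.2  40. ]
stopRnear [637.1   4.6  40. ]
vialfoot [605.9 240.7   6. ]
vialcap [606.8 240.1  83. ]
flask [ 619.  -111.3   25. ]
flaskstop [ 622.  -112.5   77. ]
[301 188  45  51 879] [322.93174061 212.48009101]
((524.8363037109375, 35.26019287109375), (158.95631408691406, 48.47654342651367), 40.05574417114258) [[448.4041      2.6658325]
 [479.60037   -34.439026 ]
 [601.2685     67.85455  ]
 [570.07227   104.95941  ]]
```

```bash
cat >> h.py <<'E'
from scipy.spatial.transform import Rotation as Rn
def jaw():
    s=env.state(); R=Rn.from_euler("xyz",s["tcp_rot"]).as_matrix()
    print("t",round(s["t"],2),"tcp",s["eef_pos"].round(1),"jaw deg",np.degrees(np.arctan2(R[1,1],R[0,1])).round(2),"app",R[:,0].round(3),"F",s["ft_force"].round(1),"op",round(s["opening"],3),"j",s["joints"].round(2))
E
python3 -c "
from h import *
jaw()"
```

```text
t 0.15 tcp [ 155.1 -605.3  214.2] jaw deg -75.63 app [-0.     0.001 -1.   ] F [-0.6  0.2 -0.3] op 0.999 j [-1.43  0.49  1.56  0.    1.09 -0.11]
```

```bash
python3 -m handwheel '[{"travel":[50,86,0],"roll":3},{"travel":[93,160,0],"roll":6},{"travel":[139,240,0],"roll":10},{"travel":[185,320,0],"roll":13},{"travel":[231,400,0],"roll":16},{"travel":[277,480,0],"roll":19},{"travel":[324,560,0],"roll":22},{"travel":[370,640,0],"roll":25.6}]'
python3 -m handwheel '[{"travel":[0,0,0],"roll":0},{"travel":[0,0,0],"roll":0}]'; python3 -c "
from h import *
jaw()"
```

```text
t: 0.95
eef_pos: [355.9, -257.4, 214.7]
tcp_rot: [1.666, 1.57, -0.776]
ft_force: [1.4, -0.1, -0.5]
opening: 1.001
t: 1.15
eef_pos: [355.8, -258.5, 214.8]
tcp_rot: [1.23, 1.57, -1.211]
ft_force: [0.5, -0.5, 0.4]
opening: 1.003
t 1.15 tcp [ 355.8 -258.5  214.8] jaw deg -49.89 app [ 0. -0. -1.] F [ 0.5 -0.5  0.4] op 1.003 j [-0.78  0.23  1.99 -0.    0.92  0.09]
```

Commanded poses are capped to what was reached, so I'll carry on from here.

```bash
python3 -m handwheel '[{"travel":[169,294,0],"roll":0},{"travel":[169,294,0],"roll":0},{"travel":[169,294,0],"roll":0},{"travel":[169,294,0],"roll":0},{"travel":[169,294,0],"roll":0},{"travel":[169,294,0],"roll":0},{"travel":[169,294,0],"roll":0},{"travel":[169,294,0],"roll":0}]'
python3 -m handwheel '[{"travel":[0,0,0],"roll":0}]'; python3 -c "
from h import *
jaw()
im=optics.read_camera('wrist'); cv2.imwrite('pics/w1.png',im[:,:,::-1])"
```

```text
t: 1.95
eef_pos: [526.3, 36.4, 214.2]
tcp_rot: [2.92, 1.57, 0.477]
ft_force: [-0.7, 0.8, -0.6]
opening: 1.0
t: 2.05
eef_pos: [524.5, 33.9, 214.1]
tcp_rot: [-0.406, 1.57, -2.85]
ft_force: [-0.0, -0.4, -0.1]
opening: 0.998
t 2.05 tcp [524.5  33.9 214.1] jaw deg -50.06 app [-0.001 -0.    -1.   ] F [-0.  -0.4 -0.1] op 0.998 j [-0.06  0.35  1.8  -0.    0.99  0.81]
```

View pics/w1.png

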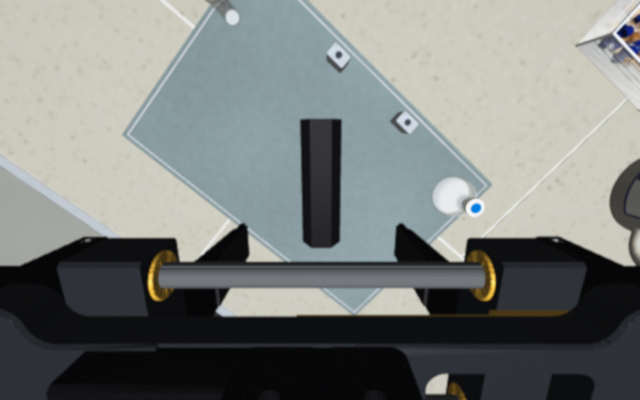

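The bar is vertical in the wrist picture, centred at col 321 (rows 119-247), so the jaws line up with it. The stops are at (338,55) and (405,122).

```bash
python3 - <<'E'
from h import *
p=optics.camera_params("wrist")
for n,u,v,z in [("farL",302,120,28),("farR",341,120,28),("nearbot",306,238,28),("nearbotR",340,238,28),("top far",321,119,50),("topnear",321,240,50),("sL",330,65,23),("sR",397,130,23)]: print(n,onz(p,u,v,z).round(1))
print(proj(p,[525,35,50]),proj(p,[525+61,35+51,50]),proj(p,[525-61,35-51,50]))
for n,(x,y,z) in dict(top=(525,35,50)).items(): print(proj(optics.camera_params("top"),(x,y,z)))
E
```

```text
farL [570.6 102.6  28. ]
farR [601.2  66.   28. ]
nearbot [453.7   1.4  28. ]
nearbotR [483.4 -34.1  28. ]
top far [585.9  85.1  50. ]
topnear [471.6 -10.3  50. ]
sL [640.6 116.8  23. ]
sR [637.4   4.   23. ]
[320.53877886 186.36254902] [320.43365214 118.4050978 ] [320.63231381 246.82669251]
[322.89361368 211.6844652 ]
```

```bash
python3 -m handwheel '[{"travel":[0,1,-45],"roll":0},{"travel":[0,1,-90],"roll":0},{"travel":[0,1,-135],"roll":0},{"travel":[0,1,-165],"roll":0},{"travel":[0,1,-185],"roll":0},{"travel":[0,1,-195],"roll":0},{"travel":[0,1,-200],"roll":0},{"travel":[0,1,-200],"roll":0}]'
python3 -m handwheel '[{"travel":[0,0,0],"roll":0},{"travel":[0,0,0],"roll":0},{"travel":[0,0,0],"roll":0},{"travel":[0,0,0],"roll":0},{"travel":[0,0,0],"roll":0},{"travel":[0,0,0],"roll":0}]' 1
python3 -c "
from h import *
jaw()"
```

```text
t: 2.9
eef_pos: [524.5, 35.1, 14.9]
tcp_rot: [1.889, 1.571, -0.557]
ft_force: [0.1, -0.6, 0.9]
opening: 1.001
t: 3.5
eef_pos: [524.4, 35.9, 14.7]
tcp_rot: [1.974, 1.571, -0.47]
ft_force: [-0.2, 0.4, -0.7]
opening: 0.55
t 3.5 tcp [524.4  35.9  14.7] jaw deg -50.02 app [ 0. -0. -1.] F [-0.2  0.4 -0.7] op 0.55 j [-0.06  0.65  1.97 -0.    0.52  0.82]
```

```bash
python3 -m handwheel '[{"travel":[-1,4,0],"roll":4},{"travel":[-2,8,0],"roll":10},{"travel":[-3,12,0],"roll":16},{"travel":[-4,16,0],"roll":22},{"travel":[-5,20,0],"roll":28},{"travel":[-6,24,0],"roll":34},{"travel":[-6,26,0],"roll":40},{"travel":[-6,26,0],"roll":45}]'
python3 -m handwheel '[{"travel":[0,0,0],"roll":3.8},{"travel":[0,0,0],"roll":3.8},{"travel":[0,0,0],"roll":3.8}]'
python3 - <<'E'
from h import *
jaw()
for n in ("top","side"):
    im=optics.read_camera(n); cv2.imwrite(f"pics/{n}2.png",im[:,:,::-1])
    c=im[150:270,235:395] if n=="top" else im[160:305,235:415]
    cv2.imwrite(f"pics/{n}2z.png",cv2.resize(c[:,:,::-1],None,fx=4,fy=4,interpolation=cv2.INTER_CUBIC))
E
```

```text
t: 4.3
eef_pos: [518.4, 62.1, 14.7]
tcp_rot: [1.87, 1.571, 0.215]
ft_force: [0.1, -0.4, 0.7]
opening: 0.522
t: 4.6
eef_pos: [518.4, 61.9, 14.7]
tcp_rot: [1.406, 1.571, -0.188]
ft_force: [0.4, 0.5, 1.9]
opening: 0.518
t 4.6 tcp [518.4  61.9  14.7] jaw deg -1.33 app [ 0. -0. -1.] F [0.4 0.5 1.9] op 0.518 j [-0.01  0.65  1.98 -0.    0.51  0.02]
```

View pics/side2z.png

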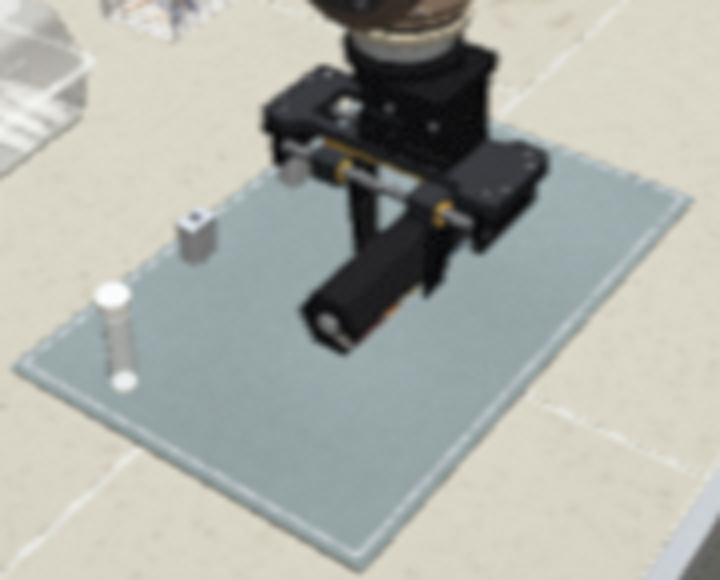

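```bash
python3 -m handwheel '[{"travel":[0,0,0],"roll":0},{"travel":[0,0,0],"roll":0},{"travel":[0,0,0],"roll":0},{"travel":[0,0,0],"roll":0},{"travel":[0,0,0],"roll":0},{"travel":[0,0,0],"roll":0}]' -1
python3 -m handwheel '[{"travel":[0,0,40],"roll":0},{"travel":[0,0,80],"roll":0},{"travel":[-20,0,120],"roll":0},{"travel":[-50,0,150],"roll":0},{"travel":[-80,0,150],"roll":0},{"travel":[-80,0,150],"roll":0},{"travel":[-80,0,150],"roll":0}]'
python3 - <<'E'
from h import *
jaw()
for n in ("top","side","wrist"):
    im=optics.read_camera(n); cv2.imwrite(f"pics/{n}3.png",im[:,:,::-1])
    c=im[150:270,235:395] if n=="top" else im[160:305,235:415]
    if n!="wrist": cv2.imwrite(f"pics/{n}3z.png",cv2.resize(c[:,:,::-1],None,fx=4,fy=4,interpolation=cv2.INTER_CUBIC))
E
```

```text
t: 5.3
eef_pos: [518.3, 61.8, 14.6]
tcp_rot: [0.949, 1.571, -0.643]
ft_force: [0.5, 0.3, -1.2]
opening: 0.961
t: 6.0
eef_pos: [438.7, 61.8, 165.0]
tcp_rot: [1.568, 1.57, -0.024]
ft_force: [0.5, 0.0, 0.0]
opening: 0.996
t 6.0 tcp [438.7  61.8 165. ] jaw deg -1.23 app [ 0.001 -0.    -1.   ] F [0.5 0.  0. ] op 0.996 j [-0.01  0.3   2.05 -0.    0.79  0.01]
```

View pics/side3z.png

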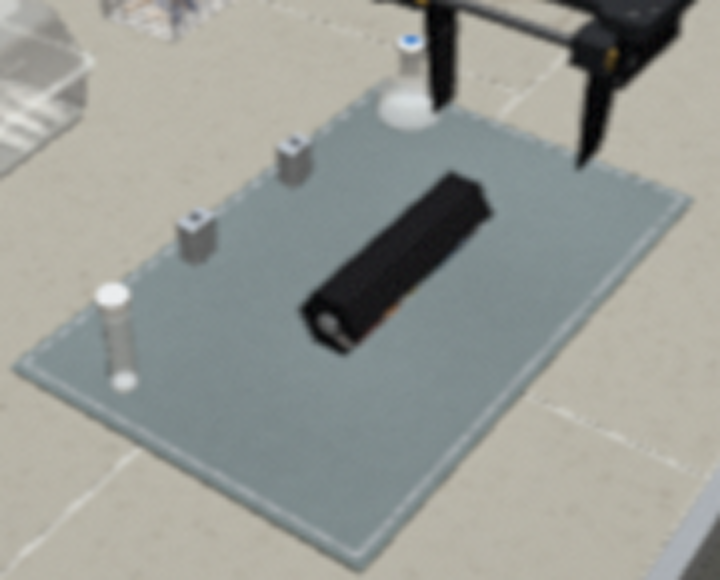

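View pics/wrist3.png

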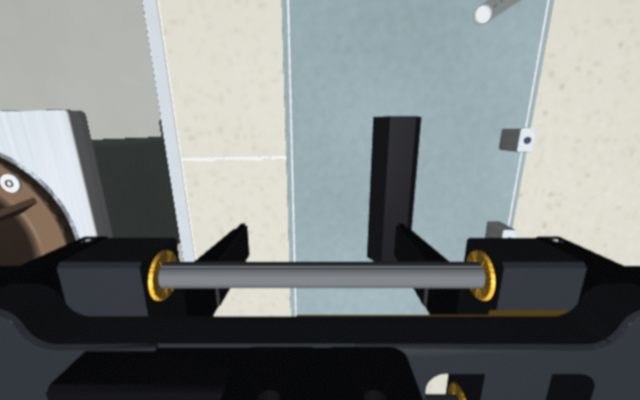

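View pics/top3z.png

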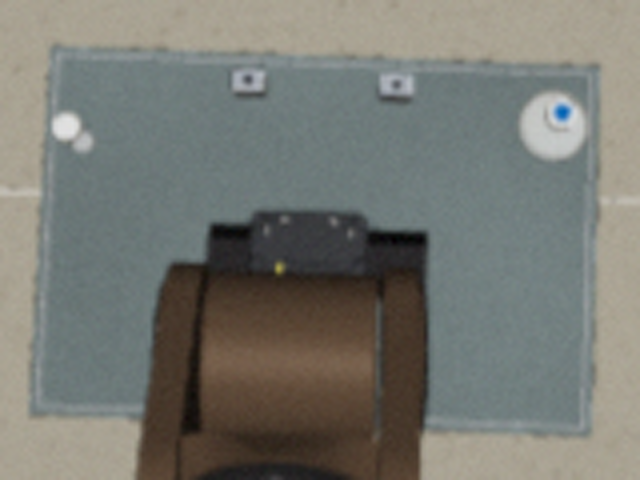

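The bar is now square to the board, with its end dash still pointing low towards the robot, so it has to roll towards +x. I'll turn the open jaws along the bar and push with both fingers.

```bash
python3 -m handwheel '[{"travel":[0,0,0],"roll":-8.5},{"travel":[0,0,0],"roll":-17},{"travel":[0,0,0],"roll":-25.5},{"travel":[0,0,0],"roll":-34},{"travel":[0,0,0],"roll":-42.5},{"travel":[0,0,0],"roll":-51},{"travel":[0,0,0],"roll":-59.5},{"travel":[0,0,0],"roll":-68}]'
python3 -m handwheel '[{"travel":[10,0,0],"roll":-7.5},{"travel":[20,0,0],"roll":-15},{"travel":[39,0,0],"roll":-22},{"travel":[39,0,-40],"roll":-22},{"travel":[39,0,-80],"roll":-22},{"travel":[39,0,-110],"roll":-22},{"travel":[39,0,-121],"roll":-22},{"travel":[39,0,-121],"roll":-22}]'
python3 - <<'E'
from h import *
jaw()
for n in ("side","wrist"):
    im=optics.read_camera(n); cv2.imwrite(f"pics/{n}4.png",im[:,:,::-1])
    c=im[160:305,235:415]
    if n!="wrist": cv2.imwrite(f"pics/{n}4z.png",cv2.resize(c[:,:,::-1],None,fx=4,fy=4,interpolation=cv2.INTER_CUBIC))
E
```

```text
t: 6.95
eef_pos: [439.0, 61.8, 164.1]
tcp_rot: [-0.246, 1.57, -3.031]
ft_force: [-0.5, 0.4, -0.8]
opening: 1.004
t: 7.75
eef_pos: [477.2, 61.8, 42.3]
tcp_rot: [0.046, 1.568, -3.117]
ft_force: [0.7, 0.6, 0.8]
opening: 0.999
t 7.75 tcp [477.2  61.8  42.3] jaw deg -91.24 app [-0.003 -0.    -1.   ] F [0.7 0.6 0.8] op 0.999 j [-0.01  0.56  2.07 -0.    0.52  1.58]
```

View pics/side4z.png

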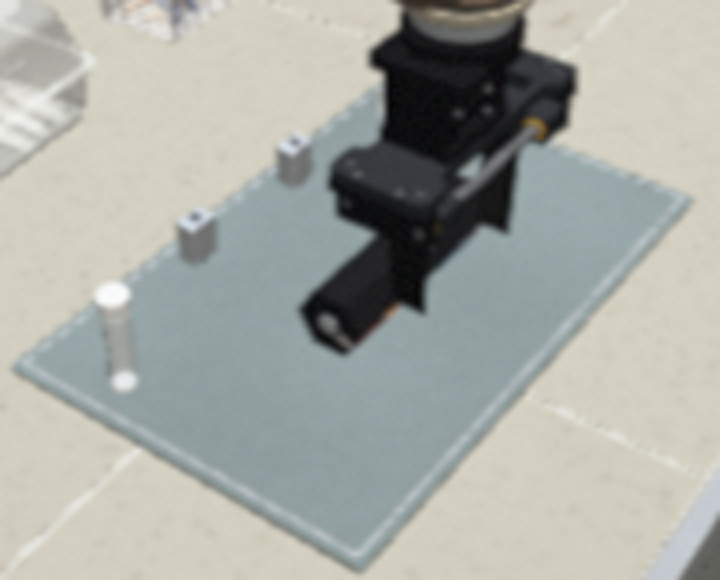

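View pics/wrist4.png

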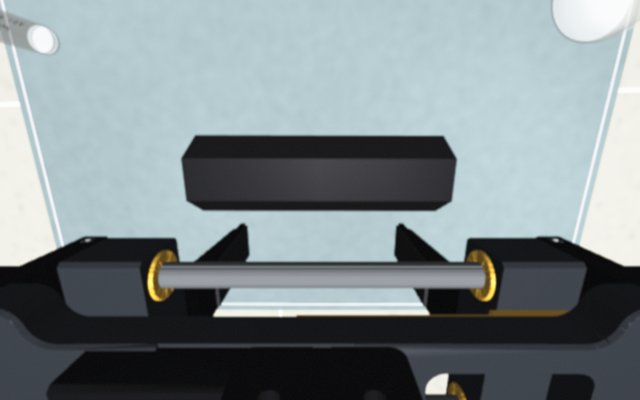

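Both fingers are behind the bar, which is parallel to them in the wrist view (cols 183-456). Next I'll approach in small steps.

```bash
python3 -m handwheel '[{"travel":[5,0,0],"roll":0},{"travel":[10,0,0],"roll":0},{"travel":[13,0,0],"roll":0},{"travel":[15,0,0],"roll":0},{"travel":[16,0,0],"roll":0}]'
python3 -m handwheel '[{"travel":[2,0,1],"roll":0},{"travel":[4,0,2],"roll":0},{"travel":[6,0,3],"roll":0}]'
python3 - <<'E'
from h import *
jaw()
for n in ("side","wrist"):
    im=optics.read_camera(n); cv2.imwrite(f"pics/{n}5.png",im[:,:,::-1])
E
```

```text
t: 8.35
eef_pos: [492.1, 61.8, 44.1]
tcp_rot: [0.046, 1.568, -3.117]
ft_force: [-10.2, -0.5, 12.4]
opening: 0.997
t: 8.65
eef_pos: [497.9, 61.7, 47.4]
tcp_rot: [0.094, 1.568, -3.069]
ft_force: [-10.2, -2.1, 16.6]
opening: 1.002
t 8.65 tcp [497.9  61.7  47.4] jaw deg -91.23 app [-0.003 -0.    -1.   ] F [-10.2  -2.1  16.6] op 1.002 j [-0.01  0.57  2.01 -0.    0.56  1.58]
```

View pics/wrist5.png

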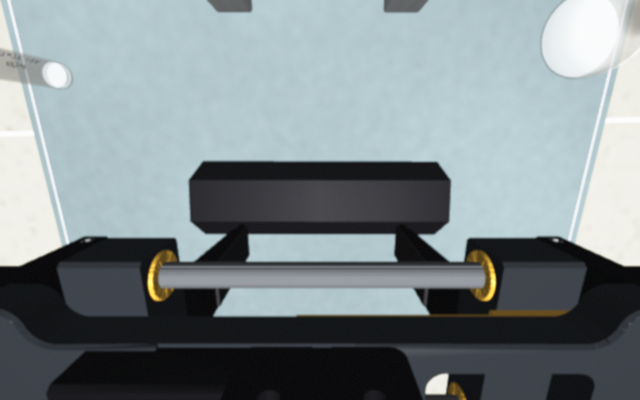

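```bash
python3 - <<'E'
import cv2
im=cv2.imread("pics/side5.png")[195:265,290:370]; cv2.imwrite("pics/side5z.png",cv2.resize(im,None,fx=8,fy=8,interpolation=cv2.INTER_CUBIC))
E
```

```text
(no output)
```

View pics/side5z.png

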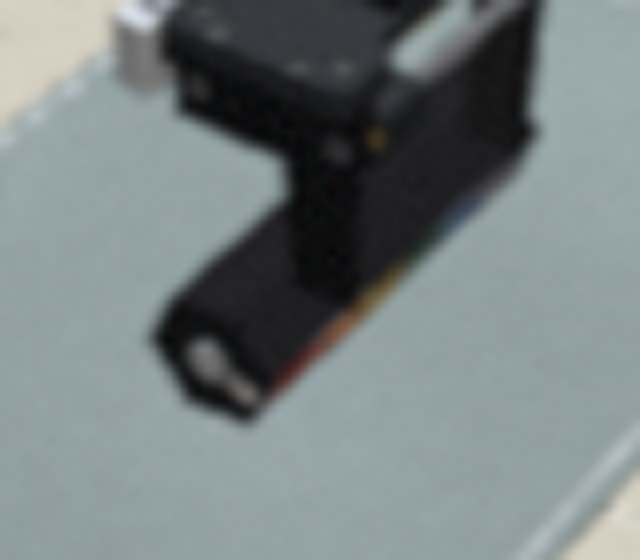

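```bash
python3 - <<'E'
from h import *
p=optics.camera_params("wrist")
for v in (162,180,222,233): print(v,onz(p,320,v,50).round(1),onz(p,320,v,28).round(1))
E
```

```text
162 [549.   61.2  50. ] [546.5  61.4  28. ]
180 [538.1  61.5  50. ] [534.1  61.6  28. ]
222 [511.1  62.1  50. ] [503.6  62.3  28. ]
233 [503.7  62.3  50. ] [495.3  62.5  28. ]
```

The bar slid a few mm without tilting, because the tips were bearing down on it. I'll back off and push with a rising motion so that friction lifts its near side.

```bash
python3 -m handwheel '[{"travel":[-8,0,0],"roll":0},{"travel":[-8,0,-6],"roll":0},{"travel":[-8,0,-6],"roll":0}]'
python3 -m handwheel '[{"travel":[2,0,0],"roll":0},{"travel":[4,0,2],"roll":0},{"travel":[6,0,4],"roll":0},{"travel":[8,0,6],"roll":0}]'
python3 - <<'E'
from h import *
jaw()
for n in ("side","wrist"):
    im=optics.read_camera(n); cv2.imwrite(f"pics/{n}6.png",im[:,:,::-1])
    if n=="side": cv2.imwrite("pics/side6z.png",cv2.resize(im[195:265,290:370,::-1],None,fx=8,fy=8,interpolation=cv2.INTER_CUBIC))
E
```

```text
t: 9.05
eef_pos: [489.8, 61.9, 40.4]
tcp_rot: [0.018, 1.567, 3.138]
ft_force: [-8.3, 0.6, 8.1]
opening: 0.997
t: 9.45
eef_pos: [499.6, 61.8, 46.5]
tcp_rot: [1.112, 1.571, -2.051]
ft_force: [-0.2, -0.1, 0.1]
opening: 1.0
t 9.45 tcp [499.6  61.8  46.5] jaw deg -91.23 app [-0. -0. -1.] F [-0.2 -0.1  0.1] op 1.0 j [-0.01  0.57  2.01 -0.    0.56  1.58]
```

View pics/side6z.png

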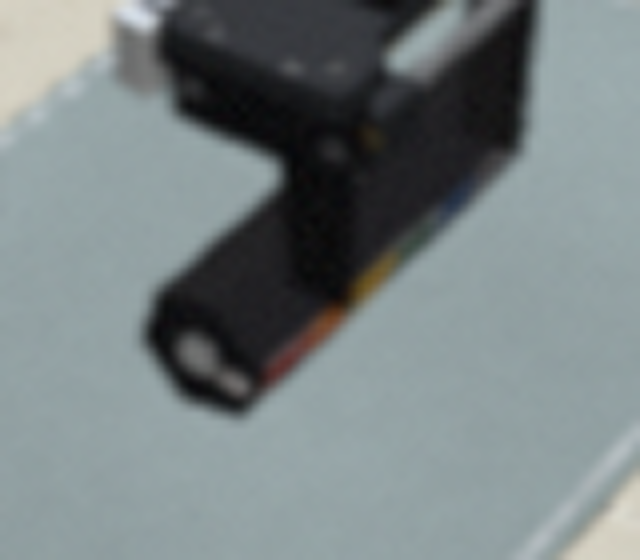

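View pics/wrist6.png

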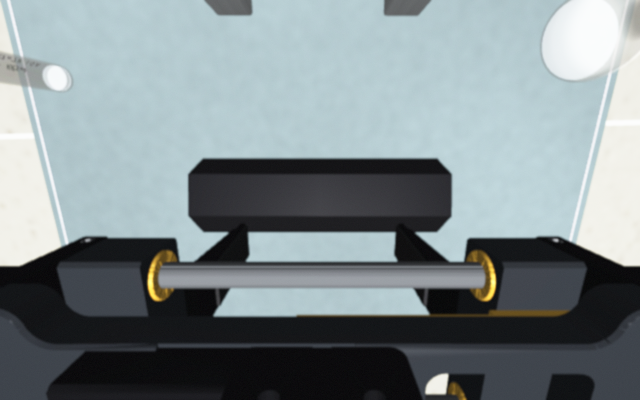

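```bash
for i in 1; do
python3 -m handwheel '[{"travel":[2,0,0],"roll":0}]' | grep -E "eef|ft"
python3 -m handwheel '[{"travel":[2,0,0],"roll":0}]' | grep -E "eef|ft"
python3 -m handwheel '[{"travel":[2,0,1],"roll":0}]' | grep -E "eef|ft"
python3 -m handwheel '[{"travel":[2,0,1],"roll":0}]' | grep -E "eef|ft"
done
python3 - <<'E'
from h import *
jaw()
for n in ("side","wrist"):
    im=optics.read_camera(n); cv2.imwrite(f"pics/{n}7.png",im[:,:,::-1])
    if n=="side": cv2.imwrite("pics/side7z.png",cv2.resize(im[195:265,290:370,::-1],None,fx=8,fy=8,interpolation=cv2.INTER_CUBIC))
E
```

```text
eef_pos: [501.2, 61.8, 46.6]
ft_force: [-5.0, -1.0, 7.6]
eef_pos: [502.8, 61.8, 46.9]
ft_force: [-8.9, -1.5, 16.8]
eef_pos: [504.9, 61.7, 48.0]
ft_force: [-4.7, -1.9, 12.3]
eef_pos: [507.4, 61.7, 49.1]
ft_force: [-3.5, -2.2, 8.4]
t 9.95 tcp [507.4  61.7  49.1] jaw deg -91.23 app [-0. -0. -1.] F [-3.5 -2.2  8.4] op 1.0 j [-0.01  0.58  1.99 -0.    0.58  1.58]
```

View pics/side7z.png

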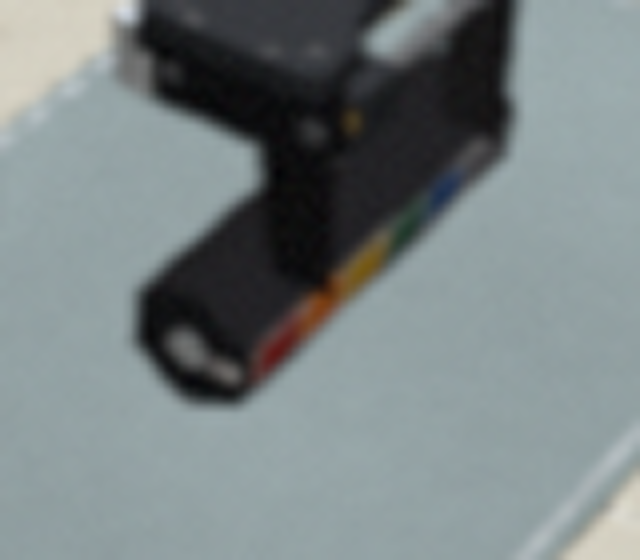

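View pics/wrist7.png

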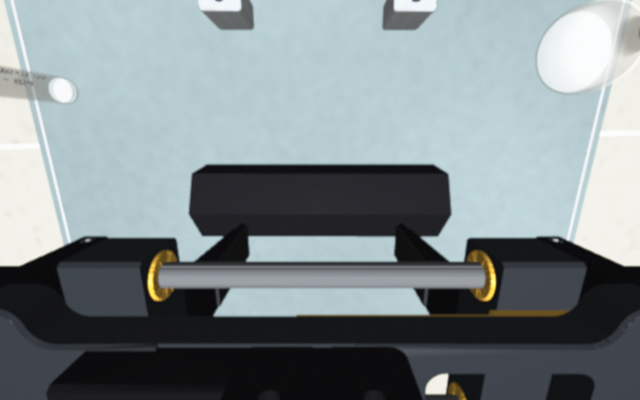

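It is tipping: the swatches are widening in the side view and the far slant is narrowing. I'll continue along the arc.

```bash

python3 -m handwheel '[{"travel":[2,0,1],"roll":0}]' | grep -E "eef|ft"
python3 -m handwheel '[{"travel":[2,0,1],"roll":0}]' | grep -E "eef|ft"
python3 -m handwheel '[{"travel":[2,0,0.5],"roll":0}]' | grep -E "eef|ft"
python3 -m handwheel '[{"travel":[2,0,0.5],"roll":0}]' | grep -E "eef|ft"
python3 -m handwheel '[{"travel":[2,0,0.5],"roll":0}]' | grep -E "eef|ft"
python3 - <<'E'
from h import *
jaw()
for n in ("side","wrist"):
    im=optics.read_camera(n); cv2.imwrite(f"pics/{n}8.png",im[:,:,::-1])
    if n=="side": cv2.imwrite("pics/side8z.png",cv2.resize(im[195:265,290:370,::-1],None,fx=8,fy=8,interpolation=cv2.INTER_CUBIC))
E
```

```text
eef_pos: [509.5, 61.7, 50.0]
ft_force: [-2.7, -1.7, 4.6]
eef_pos: [511.8, 61.7, 50.9]
ft_force: [-0.1, -1.1, 3.3]
eef_pos: [513.9, 61.7, 51.3]
ft_force: [-1.0, -2.1, 3.1]
eef_pos: [515.8, 61.7, 51.7]
ft_force: [-1.0, -1.7, 2.4]
eef_pos: [517.7, 61.8, 52.1]
ft_force: [0.4, 0.5, 1.5]
t 10.55 tcp [517.7  61.8  52.1] jaw deg -91.24 app [ 0. -0. -1.] F [0.4 0.5 1.5] op 0.998 j [-0.01  0.58  1.96 -0.    0.6   1.58]
```

View pics/side8z.png

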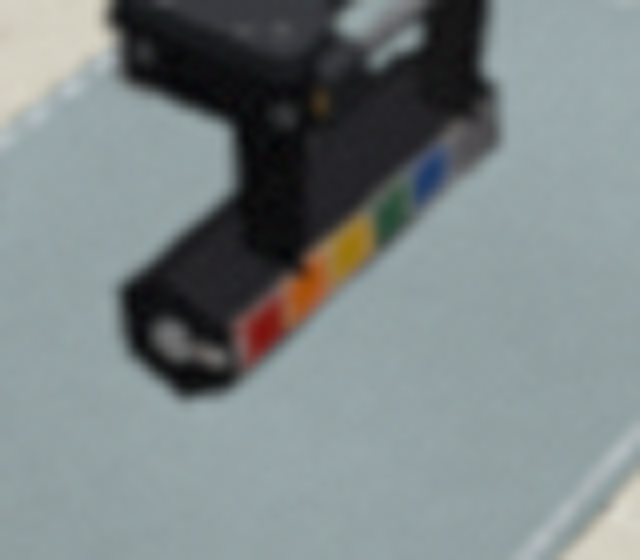

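View pics/wrist8.png

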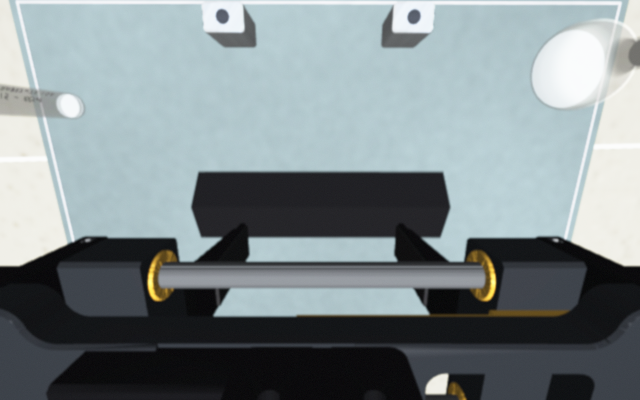

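```bash

python3 -m handwheel '[{"travel":[2,0,0],"roll":0}]' | grep -E "eef|ft"
python3 -m handwheel '[{"travel":[2,0,0],"roll":0}]' | grep -E "eef|ft"
python3 -m handwheel '[{"travel":[2,0,0],"roll":0}]' | grep -E "eef|ft"
python3 - <<'E'
from h import *
jaw()
for n in ("side","wrist"):
    im=optics.read_camera(n); cv2.imwrite(f"pics/{n}9.png",im[:,:,::-1])
    if n=="side": cv2.imwrite("pics/side9z.png",cv2.resize(im[195:265,290:370,::-1],None,fx=8,fy=8,interpolation=cv2.INTER_CUBIC))
E
```

```text
eef_pos: [519.2, 61.9, 52.0]
ft_force: [-0.4, 1.0, -0.1]
eef_pos: [521.4, 61.9, 52.0]
ft_force: [-0.7, -0.8, 0.2]
eef_pos: [523.5, 61.9, 52.1]
ft_force: [0.2, -0.6, -0.8]
t 10.95 tcp [523.5  61.9  52.1] jaw deg -91.23 app [-0. -0. -1.] F [ 0.2 -0.6 -0.8] op 1.0 j [-0.01  0.58  1.95 -0.    0.61  1.58]
```

View pics/side9z.png

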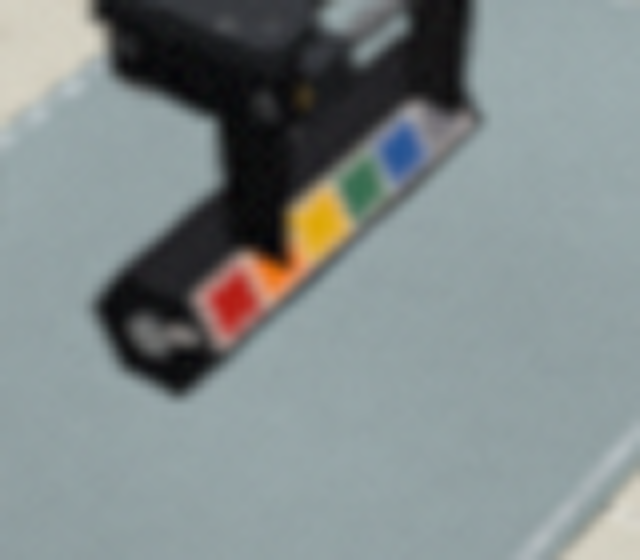

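View pics/wrist9.png

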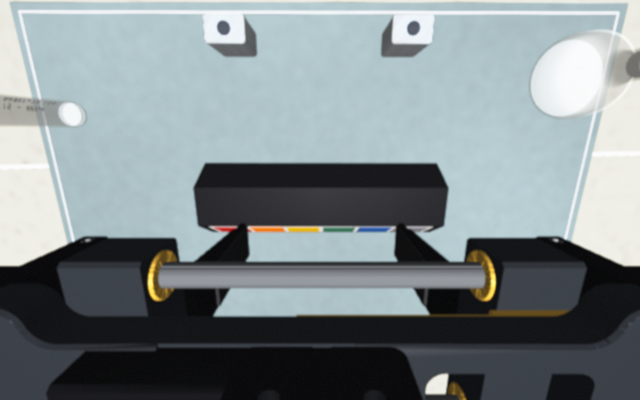

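The first roll is done: the swatches are now on the upper near slanting face and the force is zero. Next I'll locate the bar and let it rest.

```bash
python3 -m handwheel '[{"travel":[-6,0,0],"roll":0},{"travel":[-14,0,0],"roll":0},{"travel":[-20,0,-4],"roll":0},{"travel":[-20,0,-8],"roll":0},{"travel":[-20,0,-8],"roll":0},{"travel":[-20,0,-8],"roll":0}]'
python3 - <<'E'
from h import *
jaw()
p=optics.camera_params("wrist")
im=optics.read_camera("wrist"); cv2.imwrite("pics/w10.png",im[:,:,::-1])
g=im[120:290,320].astype(int)
print([(120+i,*r) for i,r in enumerate(g) if i%3==0][:45])
E
```

```text
t: 11.65
eef_pos: [503.5, 61.8, 44.0]
tcp_rot: [0.799, 1.571, -2.364]
ft_force: [0.1, 0.1, -0.1]
opening: 1.001
t 11.65 tcp [503.5  61.8  44. ] jaw deg -91.23 app [-0. -0. -1.] F [ 0.1  0.1 -0.1] op 1.001 j [-0.01  0.58  2.   -0.    0.56  1.58]
[(120, np.int64(179), np.int64(202), np.int64(206)), (123, np.int64(181), np.int64(202), np.int64(207)), (126, np.int64(181), np.int64(202), np.int64(207)), (129, np.int64(180), np.int64(202), np.int64(206)), (132, np.int64(129), np.int64(148), np.int64(152)), (135, np.int64(25), np.int64(24), np.int64(26)), (138, np.int64(27), np.int64(27), np.int64(29)), (141, np.int64(25), np.int64(25), np.int64(28)), (144, np.int64(27), np.int64(28), np.int64(30)), (147, np.int64(25), np.int64(25), np.int64(28)), (150, np.int64(26), np.int64(27), np.int64(29)), (153, np.int64(27), np.int64(25), np.int64(29)), (156, np.int64(67), np.int64(68), np.int64(72)), (159, np.int64(72), np.int64(71), np.int64(75)), (162, np.int64(71), np.int64(71), np.int64(77)), (165, np.int64(70), np.int64(70), np.int64(74)), (168, np.int64(71), np.int64(71), np.int64(74)), (171, 
[... 722 characters left out ...]
64(202), np.int64(206)), (216, np.int64(183), np.int64(203), np.int64(208)), (219, np.int64(183), np.int64(205), np.int64(210)), (222, np.int64(182), np.int64(203), np.int64(209)), (225, np.int64(179), np.int64(201), np.int64(206)), (228, np.int64(179), np.int64(201), np.int64(206)), (231, np.int64(181), np.int64(202), np.int64(208)), (234, np.int64(181), np.int64(203), np.int64(208)), (237, np.int64(181), np.int64(202), np.int64(208)), (240, np.int64(180), np.int64(200), np.int64(207)), (243, np.int64(178), np.int64(200), np.int64(205)), (246, np.int64(179), np.int64(201), np.int64(206)), (249, np.int64(177), np.int64(199), np.int64(204)), (252, np.int64(176), np.int64(197), np.int64(202))]
```

View pics/w10.png

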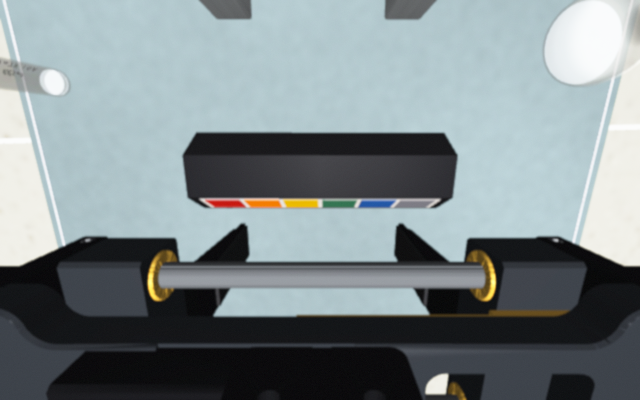

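```bash
python3 - <<'E'
from h import *
p=optics.camera_params("wrist")
for v,z in ((132,28),(155,50),(197,50),(208.5,28)): print(v,onz(p,320,v,z).round(1))
a=onz(p,198,133,28);b=onz(p,446,134,28);print(np.degrees(np.arctan2(*(a-b)[:2])), (a+b)/2)
E
```

```text
132 [571.5  60.9  28. ]
155 [558.7  61.2  50. ]
197 [533.5  61.7  50. ]
208.5 [520.   62.1  28. ]
1.4921320013722672 [570.55667593  59.60412694  28.        ]
```

```bash

python3 -m handwheel '[{"travel":[6,0,2],"roll":0},{"travel":[11,0,2],"roll":0},{"travel":[15,0,2],"roll":0},{"travel":[17,0,2],"roll":0}]' | grep -E "eef|ft"
python3 -m handwheel '[{"travel":[2,0,0],"roll":0}]' | grep -E "eef|ft"
python3 -m handwheel '[{"travel":[2,0,0.5],"roll":0}]' | grep -E "eef|ft"
python3 -m handwheel '[{"travel":[2,0,1],"roll":0}]' | grep -E "eef|ft"
python3 -m handwheel '[{"travel":[2,0,1],"roll":0}]' | grep -E "eef|ft"
python3 -m handwheel '[{"travel":[2,0,1],"roll":0}]' | grep -E "eef|ft"
python3 - <<'E'
from h import *
jaw()
im=optics.read_camera("side"); cv2.imwrite("pics/side11z.png",cv2.resize(im[185:265,280:370,::-1],None,fx=7,fy=7,interpolation=cv2.INTER_CUBIC))
E
```

```text
eef_pos: [520.6, 61.8, 46.1]
ft_force: [-3.5, -0.1, 4.1]
eef_pos: [521.5, 61.8, 46.2]
ft_force: [-8.9, 0.1, 12.0]
eef_pos: [522.9, 61.8, 46.9]
ft_force: [-9.9, -1.5, 15.9]
eef_pos: [525.0, 61.8, 48.1]
ft_force: [-8.0, -1.5, 14.1]
eef_pos: [527.4, 61.7, 49.3]
ft_force: [-7.9, -1.4, 14.0]
eef_pos: [529.8, 61.7, 50.4]
ft_force: [-5.7, -1.6, 12.2]
t 12.6 tcp [529.8  61.7  50.4] jaw deg -91.23 app [-0.001 -0.    -1.   ] F [-5.7 -1.6 12.2] op 1.0 j [-0.01  0.59  1.93 -0.    0.61  1.58]
```

View pics/side11z.png

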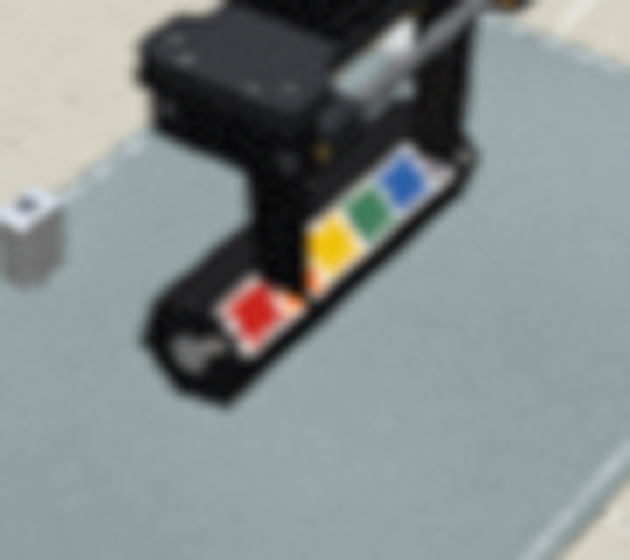

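The bar is tilting again (the dash is nearly horizontal), so I'll continue along the arc.

```bash

python3 -m handwheel '[{"travel":[2,0,1],"roll":0}]' | grep -E "eef|ft"
python3 -m handwheel '[{"travel":[2,0,0.5],"roll":0}]' | grep -E "eef|ft"
python3 -m handwheel '[{"travel":[2,0,0.5],"roll":0}]' | grep -E "eef|ft"
python3 -m handwheel '[{"travel":[2,0,0.5],"roll":0}]' | grep -E "eef|ft"
python3 -m handwheel '[{"travel":[2,0,0.5],"roll":0}]' | grep -E "eef|ft"
python3 -m handwheel '[{"travel":[2,0,0],"roll":0}]' | grep -E "eef|ft"
python3 - <<'E'
from h import *
jaw()
im=optics.read_camera("side"); cv2.imwrite("pics/side12z.png",cv2.resize(im[185:265,280:370,::-1],None,fx=7,fy=7,interpolation=cv2.INTER_CUBIC))
E
```

```text
eef_pos: [532.0, 61.7, 51.3]
ft_force: [-5.3, -1.5, 10.2]
eef_pos: [534.4, 61.6, 52.0]
ft_force: [-4.3, -3.4, 13.3]
eef_pos: [536.6, 61.6, 52.6]
ft_force: [-3.5, -2.1, 13.1]
eef_pos: [538.8, 61.6, 53.1]
ft_force: [-2.8, -2.3, 11.1]
eef_pos: [541.0, 61.5, 53.6]
ft_force: [-1.2, -3.3, 9.6]
eef_pos: [543.2, 61.5, 53.7]
ft_force: [-1.3, -3.6, 13.4]
t 13.25 tcp [543.2  61.5  53.7] jaw deg -91.23 app [ 0.002 -0.    -1.   ] F [-1.3 -3.6 13.4] op 1.0 j [-0.01  0.6   1.9  -0.    0.64  1.58]
```

View pics/side12z.png

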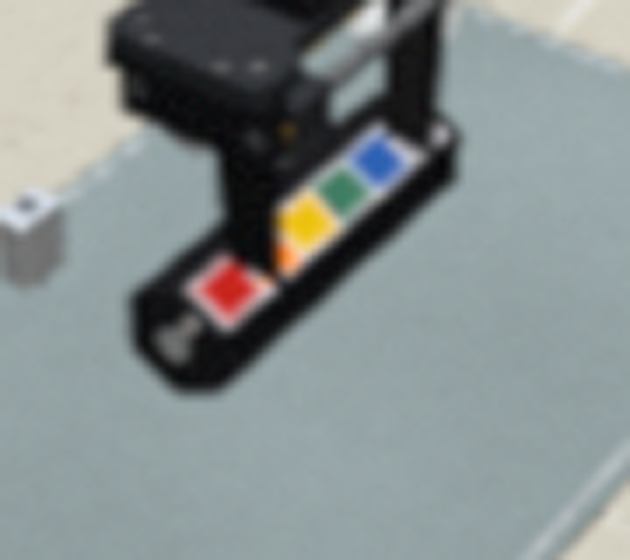

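```bash

python3 -m handwheel '[{"travel":[2,0,0.7],"roll":0}]' | grep -E "eef|ft"
python3 -m handwheel '[{"travel":[2,0,0.7],"roll":0}]' | grep -E "eef|ft"
python3 -m handwheel '[{"travel":[2,0,0.5],"roll":0}]' | grep -E "eef|ft"
python3 - <<'E'
from h import *
jaw()
im=optics.read_camera("side"); cv2.imwrite("pics/side13z.png",cv2.resize(im[185:265,280:370,::-1],None,fx=7,fy=7,interpolation=cv2.INTER_CUBIC))
im=optics.read_camera("wrist"); cv2.imwrite("pics/w13.png",im[:,:,::-1])
E
```

```text
eef_pos: [545.1, 61.5, 54.2]
ft_force: [0.4, -3.4, 5.6]
eef_pos: [546.9, 61.6, 54.5]
ft_force: [-0.4, -0.8, 0.9]
eef_pos: [548.6, 61.8, 54.6]
ft_force: [0.0, -0.1, 0.3]
t 13.6 tcp [548.6  61.8  54.6] jaw deg -91.24 app [ 0. -0. -1.] F [ 0.  -0.1  0.3] op 1.003 j [-0.01  0.6   1.89 -0.    0.65  1.58]
```

View pics/side13z.png

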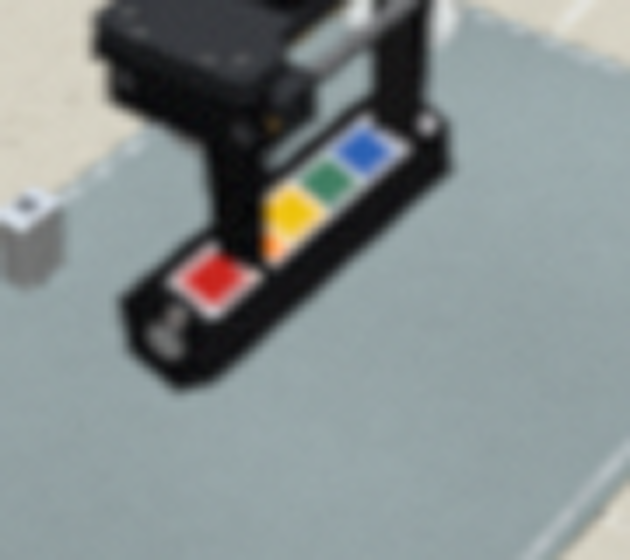

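View pics/w13.png

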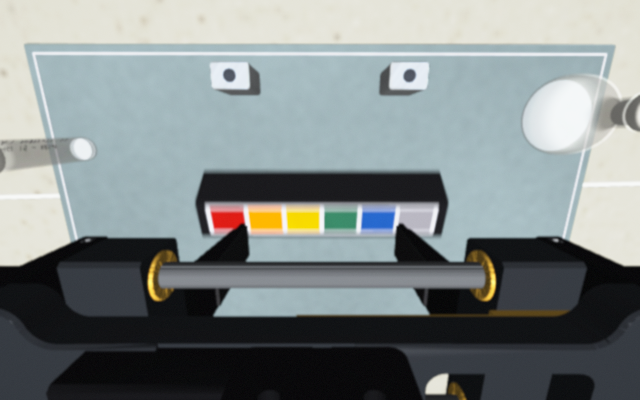

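The second roll is done: all six swatches face up in the wrist view. I'll retreat, lower the fingers and check.

```bash
python3 -m handwheel '[{"travel":[0,0,3],"roll":0},{"travel":[-15,0,5],"roll":0},{"travel":[-35,0,5],"roll":0},{"travel":[-35,0,-10],"roll":0},{"travel":[-35,0,-30],"roll":0},{"travel":[-35,0,-39],"roll":0},{"travel":[-35,0,-39],"roll":0}]'
python3 - <<'E'
from h import *
jaw()
p=optics.camera_params("wrist")
im=optics.read_camera("wrist"); cv2.imwrite("pics/w14.png",im[:,:,::-1])
im=optics.read_camera("side"); cv2.imwrite("pics/side14z.png",cv2.resize(im[185:265,280:370,::-1],None,fx=7,fy=7,interpolation=cv2.INTER_CUBIC))
E
```

```text
t: 14.4
eef_pos: [512.8, 61.8, 14.7]
tcp_rot: [0.053, 1.569, -3.11]
ft_force: [0.5, 0.6, 0.2]
opening: 0.998
t 14.4 tcp [512.8  61.8  14.7] jaw deg -91.23 app [-0.002 -0.    -1.   ] F [0.5 0.6 0.2] op 0.998 j [-0.01  0.64  1.99 -0.    0.51  1.58]
```

View pics/w14.png

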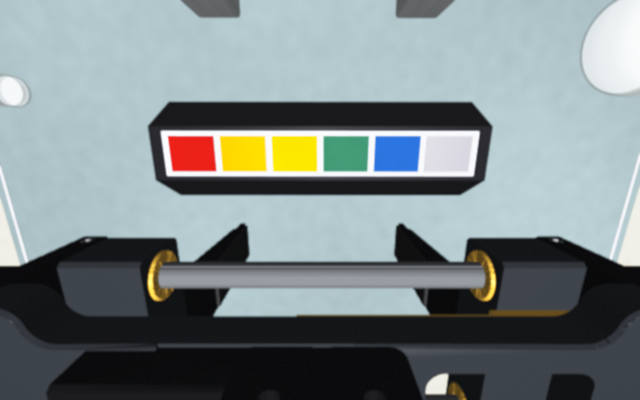

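View pics/side14z.png

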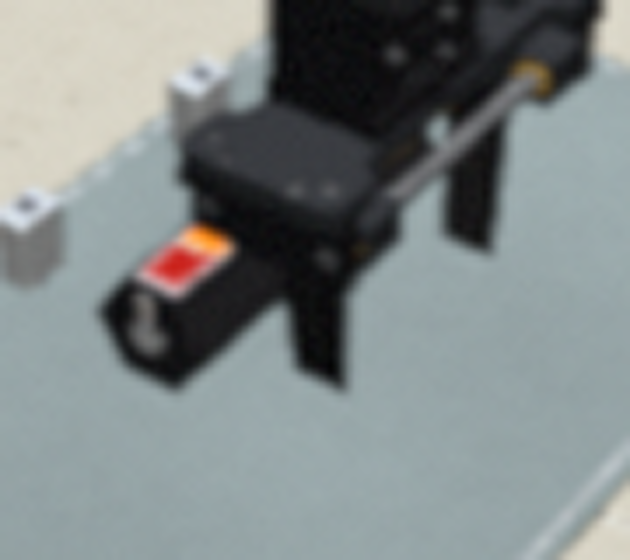

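The swatch face is on top and level, with the end dash pointing straight up. I'll measure the bar against the stops.

```bash
python3 - <<'E'
from h import *
p=optics.camera_params("wrist")
c=[onz(p,u,v,50) for u,v in ((160,131),(479,131),(474,177),(165,177))]
print(np.round(c,1),np.mean(c,0).round(1)); d=c[0]-c[1];e=c[3]-c[2]; print(np.degrees(np.arctan2(d[0],d[1])),np.degrees(np.arctan2(e[0],e[1])))
# stops: bottom inner corners
for u,v in ((203,17),(239,17),(397,17),(432,17)): print(onz(p,u,v,6).round(1))
print(onz(p,321,102,28),onz(p,321,194,28))
E
```

```text
[[584.1 136.5  50. ]
 [580.8 -14.5  50. ]
 [558.7 -14.6  50. ]
 [562.1 137.6  50. ]] [571.4  61.2  50. ]
1.2636450293796855 1.2701222281016897
[646.5 126.1   6. ]
[646.1 105.6   6. ]
[644.1  15.6   6. ]
[643.7  -4.3   6. ]
[597.32732403  59.96934898  28.        ] [546.73231787  61.09975798  28.        ]
```

```bash

python3 -m handwheel '[{"travel":[8,0,0],"roll":0},{"travel":[14,0,0],"roll":0},{"travel":[18,0,0],"roll":0},{"travel":[21,0,0],"roll":0}]' | grep -E "eef|ft"
python3 -m handwheel '[{"travel":[2,0,0],"roll":0}]' | grep -E "eef|ft"
python3 -m handwheel '[{"travel":[2,0,0],"roll":0}]' | grep -E "eef|ft"
python3 -m handwheel '[{"travel":[2,0,0],"roll":0}]' | grep -E "eef|ft"
python3 -m handwheel '[{"travel":[2,0,0],"roll":0}]' | grep -E "eef|ft"
python3 - <<'E'
from h import *
jaw()
im=optics.read_camera("wrist"); cv2.imwrite("pics/w15.png",im[:,:,::-1])
im=optics.read_camera("side"); cv2.imwrite("pics/side15z.png",cv2.resize(im[185:265,280:370,::-1],None,fx=7,fy=7,interpolation=cv2.INTER_CUBIC))
E
```

```text
eef_pos: [534.9, 61.8, 15.8]
ft_force: [-3.7, -1.3, 2.1]
eef_pos: [535.7, 61.8, 15.6]
ft_force: [-5.4, -0.1, 4.1]
eef_pos: [537.3, 61.8, 15.5]
ft_force: [-5.9, -0.3, 4.9]
eef_pos: [539.3, 61.9, 15.5]
ft_force: [-5.3, -0.4, 5.7]
eef_pos: [541.3, 61.9, 15.6]
ft_force: [-5.2, -0.2, 4.6]
t 15.3 tcp [541.3  61.9  15.6] jaw deg -91.22 app [-0.002 -0.    -1.   ] F [-5.2 -0.2  4.6] op 0.997 j [-0.01  0.66  1.92 -0.    0.56  1.58]
```

View pics/w15.png

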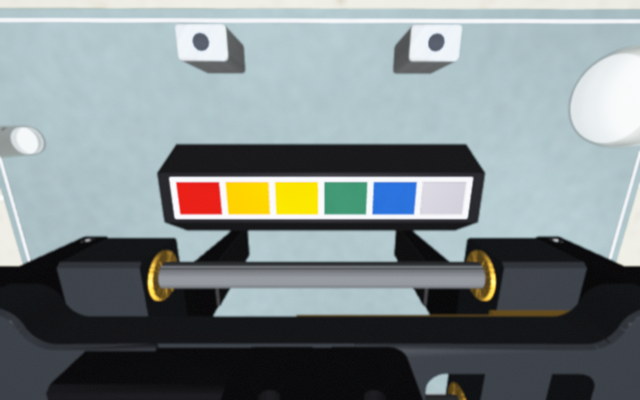

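View pics/side15z.png

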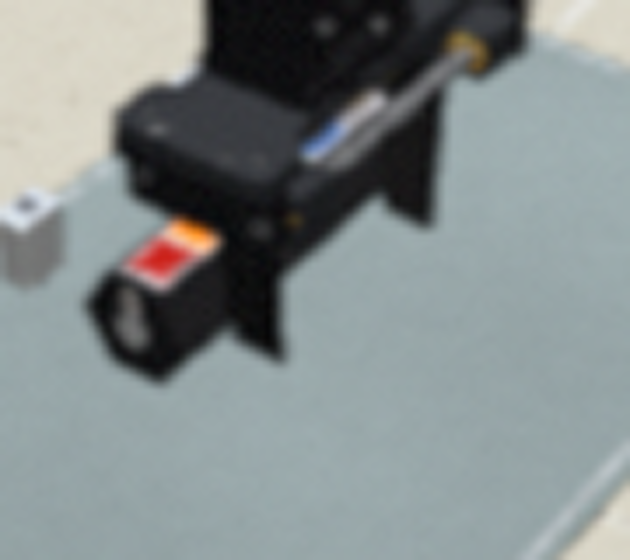

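```bash
python3 - <<'E'
from h import *
p=optics.camera_params("wrist")
for v,z in ((145,28),(177,50),(219,50),(229.5,28)): print(v,onz(p,320,v,z).round(1))
E
```

```text
145 [603.  61.  28.]
177 [588.8  61.3  50. ]
219 [567.1  61.8  50. ]
229.5 [553.3  62.2  28. ]
```

The bar slides flat: the top centre and the mid-corners agree at x≈578. I'll keep sliding.

```bash

python3 -m handwheel '[{"travel":[2.5,0,0],"roll":0},{"travel":[5,0,0],"roll":0},{"travel":[7.5,0,0],"roll":0},{"travel":[10,0,0],"roll":0},{"travel":[12.5,0,0],"roll":0},{"travel":[15,0,0],"roll":0},{"travel":[17.5,0,0],"roll":0},{"travel":[20,0,0],"roll":0}]' | grep -E "eef|ft"
python3 -m handwheel '[{"travel":[2.5,0,0],"roll":0},{"travel":[5,0,0],"roll":0},{"travel":[7.5,0,0],"roll":0},{"travel":[10,0,0],"roll":0},{"travel":[12,0,0],"roll":0}]' | grep -E "eef|ft"
python3 - <<'E'
from h import *
jaw()
im=optics.read_camera("wrist"); cv2.imwrite("pics/w16.png",im[:,:,::-1])
im=optics.read_camera("side"); cv2.imwrite("pics/side16z.png",cv2.resize(im[185:265,270:360,::-1],None,fx=7,fy=7,interpolation=cv2.INTER_CUBIC))
E
```

```text
eef_pos: [562.5, 61.8, 15.5]
ft_force: [-5.0, 0.3, 3.2]
eef_pos: [574.6, 61.8, 15.5]
ft_force: [-5.2, -0.8, 3.3]
t 16.7 tcp [574.6  61.8  15.5] jaw deg -91.23 app [ 0. -0. -1.] F [-5.2 -0.8  3.3] op 0.999 j [-0.01  0.69  1.84 -0.    0.61  1.59]
```

View pics/w16.png

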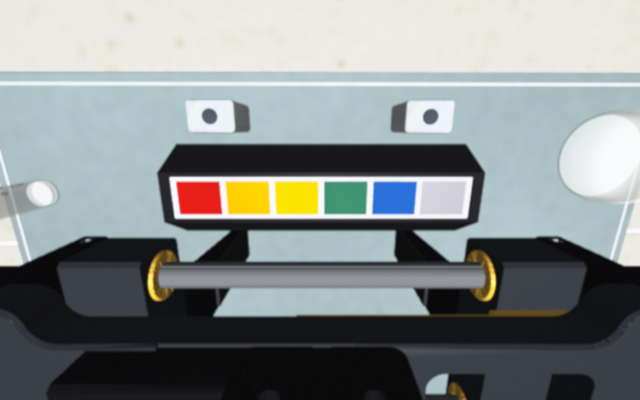

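View pics/side16z.png

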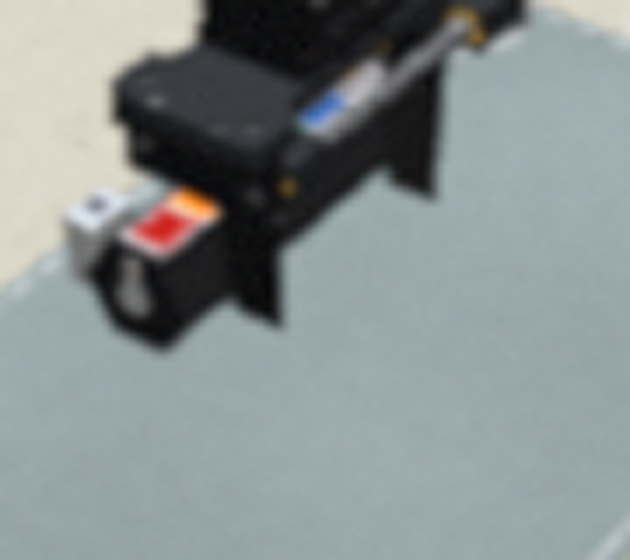

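```bash
for k in a b c; do :; done
python3 -m handwheel '[{"travel":[1,0,0],"roll":0},{"travel":[2,0,0],"roll":0}]' | grep -E "eef|ft"
python3 -m handwheel '[{"travel":[0.7,0,0],"roll":0}]' | grep -E "eef|ft"
python3 -m handwheel '[{"travel":[0.7,0,0],"roll":0}]' | grep -E "eef|ft"
python3 -m handwheel '[{"travel":[0.5,0,0],"roll":0}]' | grep -E "eef|ft"
```

```text
eef_pos: [576.3, 61.8, 15.6]
ft_force: [-3.1, -0.5, 3.0]
eef_pos: [577.1, 61.8, 15.5]
ft_force: [-3.6, -0.6, 3.6]
eef_pos: [577.8, 61.8, 15.5]
ft_force: [-5.0, -0.1, 3.5]
eef_pos: [578.3, 61.8, 15.5]
ft_force: [-3.3, 0.0, 2.1]
```

```bash

python3 -m handwheel '[{"travel":[0.5,0,0],"roll":0}]' | grep -E "eef|ft"
python3 -m handwheel '[{"travel":[0.5,0,0],"roll":0}]' | grep -E "eef|ft"
python3 -m handwheel '[{"travel":[0.5,0,0],"roll":0}]' | grep -E "eef|ft"
python3 -m handwheel '[{"travel":[0.5,0,0],"roll":0}]' | grep -E "eef|ft"
```

```text
eef_pos: [578.8, 61.8, 15.5]
ft_force: [-3.9, 0.4, 2.8]
eef_pos: [579.3, 61.8, 15.5]
ft_force: [-4.6, -0.1, 1.7]
eef_pos: [579.8, 61.8, 15.6]
ft_force: [-4.4, 0.1, 3.3]
eef_pos: [580.3, 61.8, 15.6]
ft_force: [-4.8, -0.6, 2.6]
```

```bash

python3 -m handwheel '[{"travel":[0.5,0,0],"roll":0}]' | grep -E "eef|ft"
python3 -m handwheel '[{"travel":[0.5,0,0],"roll":0}]' | grep -E "eef|ft"
python3 -m handwheel '[{"travel":[0.4,0,0],"roll":0}]' | grep -E "eef|ft"
python3 -c "
from h import *
im=optics.read_camera('wrist'); cv2.imwrite('pics/w17.png',im[:,:,::-1]); jaw()"
```

```text
eef_pos: [580.6, 61.8, 15.5]
ft_force: [-6.3, 0.7, 4.7]
eef_pos: [580.6, 61.8, 15.5]
ft_force: [-8.5, -0.5, 6.8]
eef_pos: [580.7, 61.8, 15.5]
ft_force: [-10.0, 0.0, 7.2]
t 18.05 tcp [580.7  61.8  15.5] jaw deg -91.23 app [-0.002 -0.    -1.   ] F [-8.4 -1.1  7.2] op 1.004 j [-0.01  0.7   1.82 -0.    0.62  1.59]
```

View pics/w17.png

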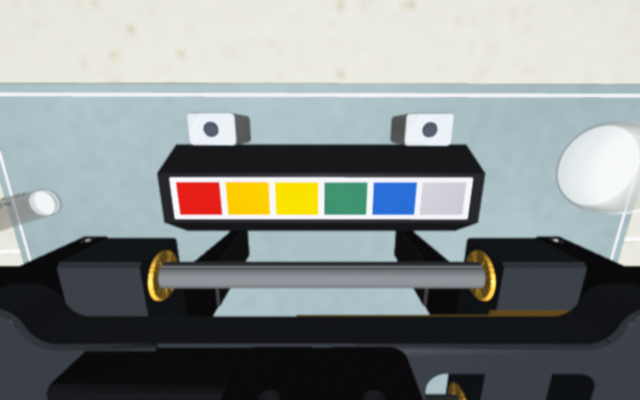

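The bar stopped at TCP x 580.6 with the force rising, so it's against the stops. I'll press slightly more, then back off gently.

```bash

python3 -m handwheel '[{"travel":[0.5,0,0],"roll":0},{"travel":[0.5,0,0],"roll":0}]' | grep -E "eef|ft"
python3 -m handwheel '[{"travel":[-2,0,0],"roll":0},{"travel":[-4,0,0],"roll":0},{"travel":[-8,0,0],"roll":0},{"travel":[-20,0,0],"roll":0},{"travel":[-40,0,0],"roll":0},{"travel":[-60,0,20],"roll":0},{"travel":[-80,0,60],"roll":0},{"travel":[-100,0,100],"roll":0}]' | grep -E "eef|ft"
python3 -m handwheel '[{"travel":[-30,0,20],"roll":0},{"travel":[-60,0,30],"roll":0},{"travel":[-60,0,30],"roll":0},{"travel":[-60,0,30],"roll":0}]' | grep -E "eef|ft"
python3 - <<'E'
from h import *
jaw()
for n in ("top","side","wrist"):
    im=optics.read_camera(n)[:,:,::-1]; cv2.imwrite(f"pics/{n}18.png",im)
    c=im[150:270,235:395] if n=="top" else im[160:305,235:415]
    if n!="wrist": cv2.imwrite(f"pics/{n}18z.png",cv2.resize(c,None,fx=4,fy=4,interpolation=cv2.INTER_CUBIC))
p=optics.camera_params("wrist"); print(repr(p))
E
```

```text
eef_pos: [580.7, 61.9, 15.5]
ft_force: [-10.5, -0.7, 7.0]
eef_pos: [481.2, 61.8, 116.2]
ft_force: [0.5, 1.0, 0.2]
eef_pos: [422.8, 61.8, 146.0]
ft_force: [0.1, -0.5, 0.2]
t 19.45 tcp [422.8  61.8 146. ] jaw deg -91.23 app [ 0.002 -0.    -1.   ] F [ 0.1 -0.5  0.2] op 0.996 j [-0.01  0.32  2.1  -0.    0.72  1.58]
{'fx': 280.1443483002073, 'fy': 280.1443483002073, 'cx': 321.3244679655368, 'cy': 200.99908468153504, 'world_from_camera': array([[-2.22004041e-02,  9.68182908e-01,  2.49256891e-01,
         4.92940916e+02],
       [-9.99753288e-01, -2.16765514e-02, -4.84664809e-03,
         6.01210349e+01],
       [ 7.10587982e-04, -2.49302994e-01,  9.68425274e-01,
         3.16001751e+02],
       [ 0.00000000e+00,  0.00000000e+00,  0.00000000e+00,
         1.00000000e+00]])}
```

View pics/wrist18.png

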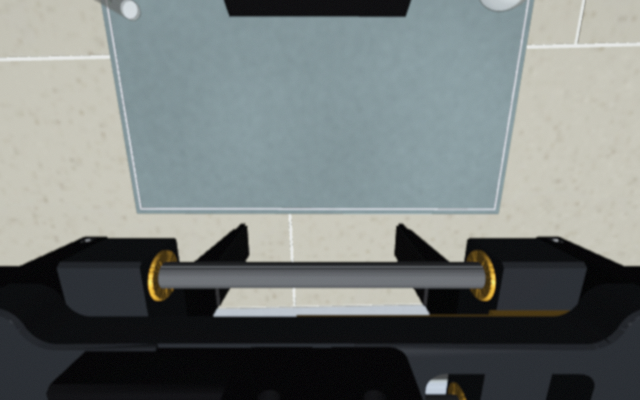

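View pics/side18z.png

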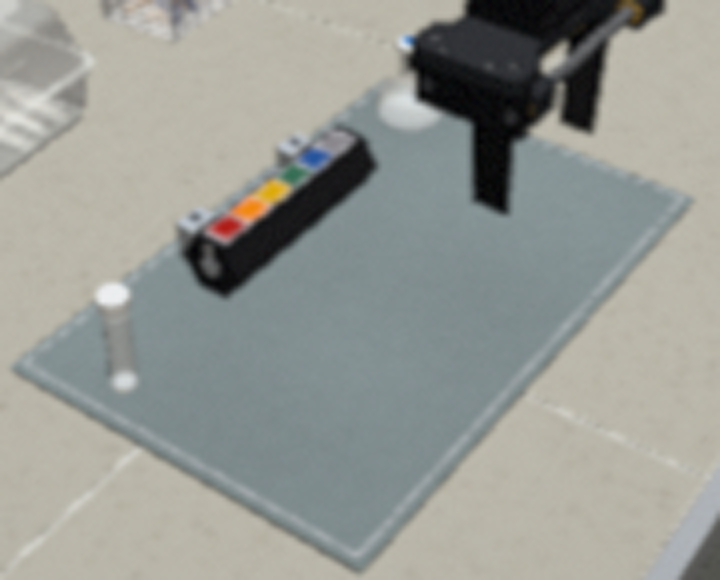

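View pics/top18z.png

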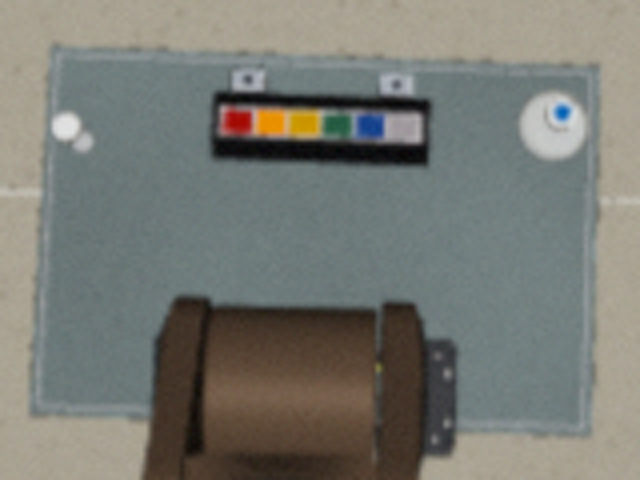

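The bar lies along both stops and looks centred, and the flask and vial are where they were. One more measurement from closer above.

```bash

python3 -m handwheel '[{"travel":[40,0,0],"roll":0},{"travel":[80,0,0],"roll":0},{"travel":[100,0,0],"roll":0},{"travel":[100,0,0],"roll":0},{"travel":[100,0,0],"roll":0}]' | grep -E "eef|ft"
python3 - <<'E'
from h import *
p=optics.camera_params("wrist"); im=optics.read_camera("wrist")[:,:,::-1]; cv2.imwrite("pics/w19.png",cv2.resize(im[60:230,190:450],None,fx=3,fy=3,interpolation=cv2.INTER_CUBIC))
# white border of the mark
h=cv2.cvtColor(im,cv2.COLOR_BGR2HSV); jaw(); np.save("p19.npy",p,allow_pickle=True)
E
```

```text
eef_pos: [521.8, 61.8, 144.5]
ft_force: [-1.2, -0.0, -0.2]
t 20.15 tcp [521.3  61.8 144.8] jaw deg -91.23 app [-0.002 -0.    -1.   ] F [ 0.3 -0.3 -1. ] op 1.002 j [-0.01  0.44  1.88 -0.    0.82  1.58]
```

View pics/w19.png

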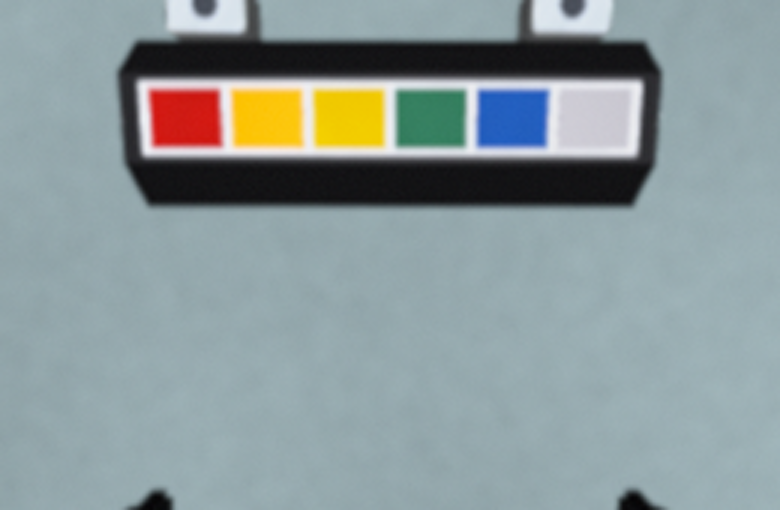

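```bash
python3 - <<'E'
from h import *
p=np.load("p19.npy",allow_pickle=True).item()
w=lambda u,v,z: onz(p,190+(u-1)/3,60+(v-1)/3,z).round(1)
print("stopL",w(172,36,40),w(240,36,40),"stopR",w(534,36,40),w(608,37,40))
print("bar far",w(136,42,28),w(646,42,28),"near",w(150,206,28),w(634,206,28))
c=[w(136,79,50),w(643,79,50),w(639,158,50),w(143,157,50)];print(c,np.mean(c,0))
E
```

```text
stopL [643.1 126.2  40. ] [642.7 105.6  40. ] stopR [640.7  16.9  40. ] [640.   -5.5  40. ]
bar far [643.9 140.6  28. ] [640.3 -20.4  28. ] near [593.7 140.9  28. ] [590.2 -19.1  28. ]
[array([629.8, 135.4,  50. ]), array([626.5, -13.9,  50. ]), array([604.3, -13.9,  50. ]), array([607.9, 135.5,  50. ])] [617.125  60.775  50.   ]
```

Gap is about 0 at both stops. The bar is at y≈60.8 against a stop midpoint of ≈60.6, yaw −1.27° (parallel to the board), and the robot is clear. Handing in.

```bash
python3 -c "
from h import *
print(job.job_done())"
```

```text
the job is handed in; nothing more can be done
None
```

The bar lies on the board with its swatch face on top, flush against both stops and about midway between them. I handed the job in after about 20 s; no verdict is reported.

**What I did**
1. I gripped the bar and turned it on the board until it was square to the board's edge, then released it.
2. I rolled it over two flats with both open fingers pushing side by side, letting it come to rest on each flat.
3. I slid it along the board until it stalled at the stops at about 10 N, against the 30 N limit, then backed off.

**Last checks**
- **Against the stops:** the measured gap is within about 1 mm at both stops, which is also about as well as the camera can tell.
- **Alignment:** the bar's yaw of −1.27° is parallel to the board as measured, and its middle is about 0.2 mm from the midpoint of the stops.
- **Other objects:** the flask and vial look unmoved in the pictures. I did not check the sand timer and glass dish separately, but the arm's low moves stayed over the board.
- **Robot:** the arm was clear of everything, with the wrist force near zero.

On the first roll, the first push did not tip the bar cleanly: it slid a few millimetres and pressed down with up to about 17 N. Pushing with a slight upward motion fixed that, and it caused no other trouble.

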